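# Set the address switches of a bin-rack indicator unit

### The arm

A 7-joint arm with a two-finger parallel gripper is mounted at the origin on the work surface. World frame = base frame: x ahead of the robot, y to its left, z up, the work surface at z = 0. Lengths are in mm, angles in rad, forces in N, time in s.
With the tool pointing down it reaches from about 400 to 850 mm from the base axis. Payload 4.5 kg.
Tool frame: the origin (TCP) lies at the very end of the fingers, on their centre line; the grasp point (between the pads) lies 19 mm behind it; z points along the fingers, y is the line along which they close (so a half turn about z gives the same grasp; the last joint's range is limited). The gripper opens to 88 mm and grips with 3 to 60 N. Pads are 18 mm wide; open, the fingers measure 123 mm over their backs; the gripper's body (75 mm by 187 mm) begins 45 mm behind the grasp point.
Start: joints at [1.311, 0.689, -0.195, 1.565, 0.157, 0.902, -0.215], TCP at [181.024, -598.234, 238.743] pointing down, gripper open.
Joint ranges: [-3.01, 3.01], [-0.46, 2.08], [-1.47, 1.51], [0.13, 2.56], [-1, 4.14], [0.04, 2.09], [-2.66, 2.66]. Speed limits (rad/s): [2.57, 2.57, 3.14, 3.14, 3.14, 3.14, 3.14].

### API

Orientations are given as a unit quaternion [x, y, z, w].
In Python, from rig import r gives the robot as it stands. Calls block until the motion is done:
- r.move_ptp(position, orientation): joint-space move of the TCP to a pose.
- r.move_linear(position, frame=None, velocity=150, contact_N=None): straight line of the TCP; frame=None keeps the orientation; velocity is the mean speed in mm/s. With contact_N (N) it stops when the force on the tool has changed by that much, and returns True; else False.
- r.goto_joints(angles): joint-space move.
- r.grip(opening, grip_force=None): finger opening in mm; grip_force is the grip in N (None keeps the last); returns when the fingers have stopped.
- r.sleep(seconds).
- r.inverse_kinematics(position, orientation): joint angles nearest the present ones, or None.
- r.read_state(): the state.
- r.capture(name): name is "scene" or "top"; returns (picture, depth): 480x640x3 uint8, blue, green, red; 480x640 float32, mm along the optical axis (not along the pixel's ray), 0 where there is no reading.
- r.camera_info(name): a dict with "intrinsics" (3x3 intrinsics, pixels), "dist" ([k1, k2, p1, p2, k3] as OpenCV has them; the pictures are not rectified), "rvec" (rotation vector, rad) and "tvec" (3), from world to camera coordinates, as OpenCV has them. Camera axes: x right, y down, z forward; pixel columns grow to the right and rows downward; lengths in mm; the calibration is good to about 2 mm. A picture is of the moment at which its call begins. camera_info takes no time and is no camera call.
A pose or a line that the arm cannot do raises r.Unreachable and nothing moves.
- r.close_job(): hands the job in; it is judged then, once.
The state is a dict: "time": time; "joint_pos": joint angles; "dq": joint speeds; "joint_efforts": joint torques, N m; "position": TCP position; "tcp_rot": TCP orientation; "ft_force": force on the tool from outside, world axes, zero at the start; "wrist_torque": the same for the moment, N m; "finger_gap": finger opening in mm; "finger_force": force on a finger pad.
Only numpy, scipy, OpenCV 4.12 (cv2) and the standard library are available. Lean on these libraries where they do the work, as an engineer would, in place of code of your own. Each camera call takes 0.05 s, during which the arm holds its last target. There are 200 camera calls.

### The job

Using the red-handled pointer, press the orange tab of the indicator unit's grey cover down and slide the cover fully open down the slope, then set the five little switches, counted from the red dot, to on, off, on, on, off, each pushed fully over to its stop (on is the side of the green stripe). When they are set, put the pointer in the empty blue bin on the bench, leaving the cover open; keep the gripper itself off the unit and its rack, and do not disturb the jar, carton and tape ring nearby.

Things in the scene. Friction and masses are not known exactly. Their poses are not given: they have to be found in the camera images.
- panel: White sloping face of the indicator unit, 112 mm long up the slope, 84 mm wide, fixed on the front of the rack. Origin on the face, 110 mm above the bench; x points up the slope, away from the robot (the face rises 28 degrees that way), y along the row of switches to the robot's left, z out of the face. Grey rails 9 mm high, 4 mm wide stand on it at y -35 and 35 mm, x -48 to 44 mm.
- recess (a point): Centre of the mouth of the switch recess, axes as the panel's, at panel x 24, y 0, z 0 mm. The recess is 34 mm (x) by 54 mm (y), 10 mm deep, with a black floor. A red dot on the face 40 mm to +y marks the end of switch 1; a green stripe on the face 25 mm to +x marks the on side. Hidden under the cover at the start.
- overhang (a point): Middle of the front lower edge of the rack's lower shelf. Shelves, 310 mm wide, and bins stand beyond this line from 160 mm to about 320 mm above the bench; it lies 34 mm (level) beyond the panel's origin. A gripper held upright over the switches hits them: hold the tool about square to the face, 28 degrees from vertical, leaning back to the robot.
- cover (a joint): Grey cover over the recess. 0 m = shut (panel x 0 to 44 mm), 0.040 m = fully open at its stop, slid down the slope (panel -x), clear of the recess. About 1.5 N friction; stays where left. Latched when shut: the tab must be down for the first 9 mm or so of sliding. A tip that presses the tab also pushes the edge of the cover's window along.
- cover_top (a point): Centre of the cover's top, axes as the panel's, 7.5 mm out from the face. The cover is 44 mm (x) by 62 mm (y), 6 mm thick, with a window 13 mm (x) by 15 mm (y) centred 13.5 mm to -x of this point, in which the tab lies.
- tab_top (a point): Centre of the top of the orange spring tab (12 x 14 mm) in the cover's window, 1 mm below the cover's top; axes as the panel's. Cover shut: panel x 8.5, y 0, z 6.5 mm. It goes down 5 mm square to the face; about 2.5 N starts it, 5 N takes it fully down; the latch frees at about 4 mm. It moves with the cover.
- sw1 (a joint): Switch 1 from the red dot: yellow nib 3.6 mm wide (panel y), 4 mm long (x), 8.5 mm high, its top 1 mm below the face. Centre at panel x = 20 mm + value, y = 18 mm. 0 m = fully off (stop on the robot's side), 0.008 m = fully on (stop up the slope, by the green stripe). About 1.3 N friction; stays where it is left, also part-way.
- sw2 (a joint): Switch 2 from the red dot: yellow nib 3.6 mm wide (panel y), 4 mm long (x), 8.5 mm high, its top 1 mm below the face. Centre at panel x = 20 mm + value, y = 9 mm. 0 m = fully off (stop on the robot's side), 0.008 m = fully on (stop up the slope, by the green stripe). About 1.3 N friction; stays where it is left, also part-way.
- sw3 (a joint): Switch 3 from the red dot: yellow nib 3.6 mm wide (panel y), 4 mm long (x), 8.5 mm high, its top 1 mm below the face. Centre at panel x = 20 mm + value, y = 0 mm. 0 m = fully off (stop on the robot's side), 0.008 m = fully on (stop up the slope, by the green stripe). About 1.3 N friction; stays where it is left, also part-way.
- sw4 (a joint): Switch 4 from the red dot: yellow nib 3.6 mm wide (panel y), 4 mm long (x), 8.5 mm high, its top 1 mm below the face. Centre at panel x = 20 mm + value, y = -9 mm. 0 m = fully off (stop on the robot's side), 0.008 m = fully on (stop up the slope, by the green stripe). About 1.3 N friction; stays where it is left, also part-way.
- sw5 (a joint): Switch 5 from the red dot: yellow nib 3.6 mm wide (panel y), 4 mm long (x), 8.5 mm high, its top 1 mm below the face. Centre at panel x = 20 mm + value, y = -18 mm. 0 m = fully off (stop on the robot's side), 0.008 m = fully on (stop up the slope, by the green stripe). About 1.3 N friction; stays where it is left, also part-way.
- pointer_grip (a point): Centre of the pointer's red square handle (14 x 14 mm, 60 mm long, about 50 g); z along it away from its tip, x and y square to its flats. The shaft runs 50 mm on below the handle, 6 mm thick, the last 16 mm 4 mm thick; the tip is 80 mm from this point. Loose. At the start upright in the stand, this point 90 mm above the bench, flats parallel to the stand's sides.
- pointer_tip (a point): Tip of the pointer, on its axis, 80 mm from the handle's centre.
- pointer: The pointer as a whole; origin at the tip, z towards the handle.
- stand: Fixed wooden block 60 x 60 x 60 mm with an 11 mm upright hole through it; origin at the centre of its underside. The pointer's handle rests on its top.
- bin: Empty blue open bin, fixed, 170 x 170 mm outside, 70 mm high, walls and floor 5 mm; origin at the centre of its underside, axes along its sides. It and the stand may change sides.
- rack: The fixed rack that carries the panel: two shelves of blue bins 320 mm high, 310 mm wide; place and yaw vary; origin on the bench 110 mm straight below the panel's origin, x away from the robot. Uprights and bins stand beyond x = 34 mm.
- jar: Small jar, 40 mm across, 60 mm high, loose; origin at the centre of its underside. Leave alone.
- carton: Cardboard carton 90 x 70 x 60 mm, loose; origin at the centre of its underside. Leave alone.
- tape: Yellow ring of tape, 90 mm across, 40 mm high, loose, lying flat; origin at the centre of its underside. Leave alone.

How it is judged:
By the outcome, as a careful person would: the job done as asked, in the order asked, and still so for the second after the job is handed in, with the robot touching nothing.
It also fails if it takes over 70 s, if anything falls off the work surface, if the arm or the gripper's body presses on something with over 40 N, if the wrist force passes 120 N, or if a joint passes its speed limit or range.

## Working session

There is one attempt and no reset: what is moved stays moved. The work goes in short steps, each a Python script; the robot and the scene stay as the last script left them, time stands still between calls to the robot, and variables do not carry over. Pictures are saved under pics/ and viewed, at most 10 in all, crops included, and the job is handed in when it is done.

```bash
ls; mkdir -p pics; python3 - <<'E'
from rig import r
import cv2,numpy as np
for n in("scene","top"):
    p,d=r.capture(n); cv2.imwrite(f"pics/{n}0.png",p); np.save(f"pics/{n}0.npy",d)
    c=r.camera_info(n); print(n,{k:np.round(v,3).tolist() for k,v in c.items()})
    R=cv2.Rodrigues(np.array(c["rvec"]))[0]; print(-R.T@np.array(c["tvec"]).ravel())
print(r.read_state())
E
```

```text
pics
scene {'intrinsics': [[476.598, 0.0, 312.009], [0.0, 476.598, 240.841], [0.0, 0.0, 1.0]], 'dist': [-0.1, 0.0, 0.0, 0.0, 0.0], 'rvec': [0.192, 2.786, -1.29], 'tvec': [516.967, 54.882, 1008.11]}
[619.41390611 653.29374644 689.98966839]
top {'intrinsics': [[595.853, 0.0, 320.463], [0.0, 595.853, 238.873], [0.0, 0.0, 1.0]], 'dist': [-0.148, 0.0, 0.0, 0.0, 0.0], 'rvec': [2.15, -2.133, 0.165], 'tvec': [-24.317, 534.645, 1223.15]}
[ 341.68560205  -20.26610289 1290.49343813]
{'time': 0.1, 'joint_pos': array([ 1.31079859,  0.68990182, -0.19454345,  1.56621051,  0.15729663,
        0.90252483, -0.21509096]), 'dq': array([ 0.0019748 , -0.00073543, -0.00078209, -0.00274131,  0.00044509,
        0.00059429, -0.00073622]), 'joint_efforts': array([-3.13067118e-03, -5.28497601e+01, -1.27153002e+00, -1.53837830e+01,
       -5.25842328e-02,  2.02097683e-03,  6.51181244e-05]), 'position': array([ 180.80071876, -597.68990888,  237.99763714]), 'tcp_rot': array([ 9.89222263e-01,  1.46419366e-01, -1.72886170e-04, -8.07983333e-04]), 'ft_force': array([0.4211825 , 0.31693096, 0.03238497]), 'wrist_torque': array([-0.00898568,  0.00438556, -0.03817537]), 'finger_force': 0.0, 'finger_gap': 87.85535088813309}
```

View pics/scene0.png

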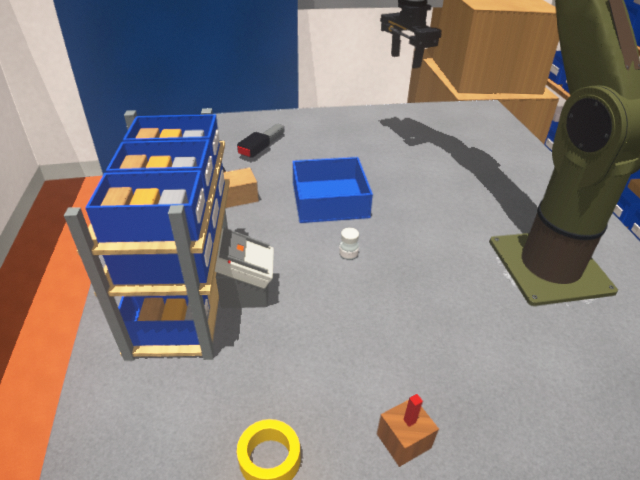

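View pics/top0.png

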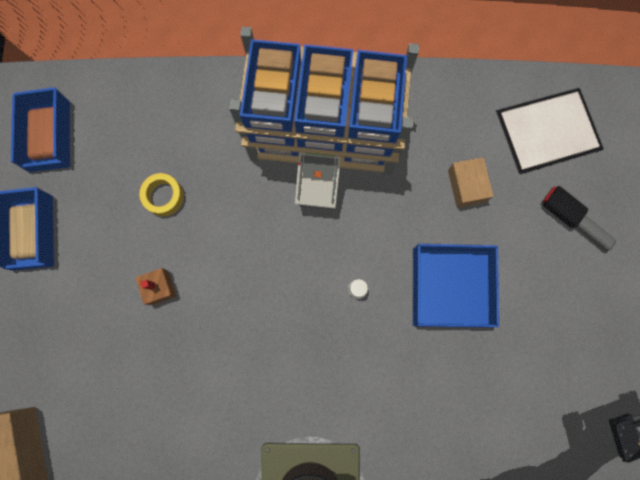

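The overview shows the panel at top (318,185) with the tab at (318,174), the pointer in its stand at top (146,284), and the bin at top (456,286). The jar is at (358,289), the tape at (160,195) and the carton at (471,183). I'll enlarge the panel and stand next.

```bash
python3 - <<'E'
import cv2,numpy as np
t=cv2.imread("pics/top0.png"); s=cv2.imread("pics/scene0.png")
def c(im,x,y):return cv2.resize(im[y:y+60,x:x+80],(400,300),interpolation=cv2.INTER_CUBIC)
cv2.imwrite("pics/crop1.png",np.vstack([np.hstack([c(t,280,152),c(t,115,257)]),np.hstack([c(s,205,225),c(s,370,390)])]))
E
```

```text
(no output)
```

View pics/crop1.png

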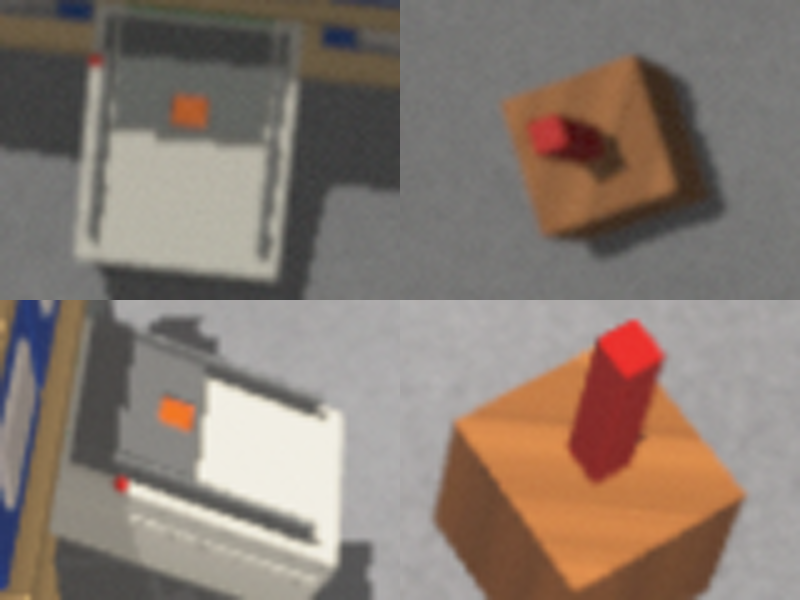

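The crops give the sub-pixel corners. Next I'll fit each object's pose using both cameras.

```bash
cat > h.py <<'E'
from rig import r
import cv2,numpy as np
from scipy.optimize import least_squares
from scipy.spatial.transform import Rotation as Ro
C={n:r.camera_info(n) for n in("scene","top")}
def proj(n,P):
    c=C[n];return cv2.projectPoints(np.array(P,float).reshape(-1,3),np.array(c["rvec"]),np.array(c["tvec"]),np.array(c["intrinsics"]),np.array(c["dist"]))[0][:,0]
def panelR(yaw):return Ro.from_euler('z',yaw)*Ro.from_euler('y',-np.radians(28))
def panelP(q,P):return panelR(q[2]).apply(np.array(P,float))+[q[0],q[1],110]
def boxP(q,P):return Ro.from_euler('z',q[2]).apply(np.array(P,float))+[q[0],q[1],0]
def cr(x,y,L):return (np.array(L,float)+.5)/5-.5+[x,y]
def fit(f,obs,q0):
    g=lambda q:np.concatenate([(proj(n,f(q,P))-u).ravel() for n,P,u in obs])
    s=least_squares(g,q0,loss='soft_l1');return s.x,g(s.x).reshape(-1,2)
E
cat > fit1.py <<'E'
from h import *
np.set_printoptions(precision=2,suppress=True)
PP=[(8.5,0,6.5),(24,40,0),(-56,42,0),(-56,-42,0)]
T=("top",PP,cr(280,152,[(190,111),(95,60),(77,260),(275,278)]))
S=("scene",PP,cr(205,225,[(177,114),(121,184),(332,265),(342,108)]))
SC=[(30,30,60),(30,-30,60),(-30,-30,60),(-30,30,60)]
ST=("top",SC+[(0,0,120)],cr(115,257,[(103,102),(236,57),(279,190),(147,237),(149,135)]))
SS=("scene",[SC[0],SC[3],SC[2],(0,0,120)],cr(370,390,[(177,290),(345,197),(0,0),(232,49)]))
SS=("scene",[SC[0],SC[2],SC[3],(0,0,120)][:0]+[(0,0,120)],cr(370,390,[(232,49)]))
B=("top",[(85,85,70),(85,-85,70),(-85,-85,70),(-85,85,70)],np.array([(414,244),(498,244),(498,329),(413,327)],float))
for nm,f,o,q in(("panel",panelP,[T,S],[600,0,0]),("panelT",panelP,[T],[600,0,0]),("panelS",panelP,[S],[600,0,0]),
  ("stand",boxP,[ST],[400,340,.3]),("stand+",boxP,[ST,SS],[400,340,.3]),("bin",boxP,[B],[400,-300,0])):
    x,res=fit(f,o,q);print(nm,x*[1,1,57.3],res.ravel())
def back(n,u,z):
    return least_squares(lambda q:(proj(n,[q[0],q[1],z])-u).ravel(),[400,0]).x
print("handle top/scene",back("top",ST[2][4],120),back("scene",SS[2][0],120))
print("jar",back("top",[358,289],60),"carton",back("top",[472,183],60),"tape",back("top",[161,195],40))
E
python3 fit1.py
```

```text
panel [648.64 -12.17  -6.16] [-0.29  1.41  0.09  1.29 -0.79 -1.09 -0.07 -0.12  0.44 -0.45  0.21 -0.04
 -0.8  -0.86 -1.35  0.11]
panelT [649.62 -12.59  -5.79] [-0.1   0.94  0.22  0.94 -0.44 -1.41  0.3  -0.69]
panelS [647.78 -11.36  -7.08] [ 0.92 -0.23  0.36  0.1  -0.69 -0.27 -0.55  0.61]
stand [429.67 329.75  20.25] [ 0.06  0.14  0.05 -0.36  0.08  0.05 -0.32  0.17  0.1  -0.01]
stand+ [429.3  330.44  20.2 ] [-0.25  0.3  -0.26 -0.18 -0.26  0.23 -0.66  0.33 -0.24  0.16 -1.03 -1.77]
bin [ 434.24 -300.78   -0.93] [ 1.28  0.26 -2.53  2.16 -1.41 -1.2   2.   -0.34]
handle top/scene [429.64 329.96] [428.71 333.28]
jar [427.72 -98.45] carton [ 655.79 -344.17] tape [628.67 327.22]
```

```bash
cat > t1.py <<'E'
from h import *
np.set_printoptions(precision=2,suppress=True)
from fit1 import T,S
f=lambda q,P:panelP(q,np.array(P)+np.outer(np.array([0,0,1,1]),[q[3],0,0]))
for o in([T,S],[T],[S]): x,res=fit(f,o,[648,-12,-.1,0]);print("P4",x*[1,1,57.3,1],res.ravel())
def down(yaw): # tool y at heading yaw
    y=np.array([np.cos(yaw),np.sin(yaw),0]);z=np.array([0,0,-1.]);return Ro.from_matrix(np.c_[np.cross(y,z),y,z]).as_quat()
best=None
for k in range(4):
    o=down(np.radians(20.2)+k*np.pi/2); j=r.inverse_kinematics([429.7,330.3,150],o)
    print(k,j)
    if j is not None:
        m=abs(j[6])
        if best is None or m<best[0]:best=(m,o,k)
o=best[1];print(best)
r.move_ptp([400,-280,330],down(np.pi/2))
r.move_ptp([400,60,330],down(np.pi/2))
r.move_ptp([429.7,330.3,170],o)
r.grip(45,60)
r.move_linear([429.7,330.3,64],velocity=120,contact_N=8)
s=r.read_state();print(s["position"],s["time"])
for n in("scene","top"):
    p,d=r.capture(n);cv2.imwrite(f"pics/{n}1.png",p)
E
python3 t1.py|grep -v -e stand -e bin -e jar
```

```text
panel [648.64 -12.17  -6.16] [-0.29  1.41  0.09  1.29 -0.79 -1.09 -0.07 -0.12  0.44 -0.45  0.21 -0.04
 -0.8  -0.86 -1.35  0.11]
panelT [649.62 -12.59  -5.79] [-0.1   0.94  0.22  0.94 -0.44 -1.41  0.3  -0.69]
panelS [647.78 -11.36  -7.08] [ 0.92 -0.23  0.36  0.1  -0.69 -0.27 -0.55  0.61]
handle top/scene [429.64 329.96] [428.71 333.28]
P4 [650.29 -12.46  -5.63  -3.42] [-0.16  0.62  0.12  0.67 -0.57 -0.09  0.15  0.52 -0.48 -0.46 -0.53  0.
  0.21 -0.47 -0.82  0.52]
P4 [651.84 -12.56  -5.08  -4.49] [-0.13 -0.12  0.06  0.11 -0.33 -0.11  0.41  0.12]
P4 [648.99 -11.95  -6.46  -2.45] [ 0.24 -0.36 -0.1   0.02  0.12 -0.21 -0.28  0.72]
0 [-0.7   0.71 -0.07  1.9   0.09  0.53 -0.47]
1 [-0.1   1.03 -1.26  1.87  1.1   1.15  0.14]
2 [-0.1   1.03 -1.26  1.87  1.1   1.15  1.71]
3 [-0.94  0.74  0.33  1.92 -0.43  0.56 -1.53]
(np.float64(0.14005401788579472), array([-0.18,  0.98,  0.  ,  0.  ]), 1)
[429.89 330.77  64.54] 5.9
```

```bash
python3 - <<'E'
from h import *
r.grip(5,60); s=r.read_state();print(s["finger_gap"],s["finger_force"],s["joint_pos"])
p=s["position"]; r.move_linear([p[0],p[1],250],velocity=150)
s=r.read_state();print(s["finger_gap"],s["position"],s["tcp_rot"],s["ft_force"],s["time"])
# panel candidate orientations
q=(650.5,-12.4,np.radians(-5.6)); R=panelR(q[2])
for sg in(1,-1):
    y=R.apply([0,sg,0]);z=-R.apply([0,0,1]);o=Ro.from_matrix(np.c_[np.cross(y,z),y,z]).as_quat()
    for P in([8.5,0,6.5+54+40],[-36,0,54],[35,-18,54-5],[12,18,49]):
        print(sg,np.round(panelP(q,P)[0],0),r.inverse_kinematics(panelP(q,P)[0],o))
T,_=r.capture("top");S,_=r.capture("scene")
cv2.imwrite("pics/t2.png",T);cv2.imwrite("pics/s2.png",S)
P=s["position"];
def c(n,im,P):
    u=proj(n,P)[0].astype(int);x,y=max(0,u[0]-60),max(0,u[1]-45);print(n,x,y);return cv2.resize(im[y:y+90,x:x+120],(400,300),interpolation=cv2.INTER_CUBIC)
cv2.imwrite("pics/c2.png",np.hstack([c("top",T,P),c("scene",S,P-[0,0,30])]))
E
```

```text
13.921708257504838 60.00034153461456 [-0.3077172   0.96841421 -0.76062607  1.92414719  1.05124701  0.71332774
  0.19810921]
13.173909144598293 [429.45391799 329.82666221 249.11674052] [-1.75411027e-01  9.84494878e-01 -5.55417148e-04 -7.05699456e-04] [ 0.18857267  0.23269091 -1.59716379] 7.9667Traceback (most recent call last):
  File "<stdin>", line 10, in <module>
ValueError: expected 3 finite numbers
```

```bash
python3 - <<'E'
from h import *
np.set_printoptions(precision=2,suppress=True)
s=r.read_state()
q=(650.5,-12.4,np.radians(-5.6)); R=panelR(q[2])
for sg in(1,-1):
    y=R.apply([0,sg,0]);z=-R.apply([0,0,1]);o=Ro.from_matrix(np.c_[np.cross(y,z),y,z]).as_quat()
    for P in([8.5,0,6.5+54+40],[-36,0,54],[35,-18,54-5],[12,18,49]):
        print(sg,panelP(q,P),r.inverse_kinematics(panelP(q,P),o))
T,_=r.capture("top");S,_=r.capture("scene")
P=s["position"];
def c(n,im,P):
    u=proj(n,P)[0].astype(int);x,y=max(0,u[0]-60),max(0,u[1]-45);print(n,x,y);return cv2.resize(im[y:y+90,x:x+120],(400,300),interpolation=cv2.INTER_CUBIC)
cv2.imwrite("pics/c2.png",np.hstack([c("top",T,P),c("scene",S,P-[0,0,30])]))
E
```

```text
1 [611.01  -8.53 202.73] [ 0.12  0.63 -0.37  2.12  1.78  0.33 -0.37]
1 [593.64  -6.82 140.78] [ 0.21  0.77 -0.53  2.21  2.1   0.53 -0.67]
1 [656.6  -31.08 169.7 ] [ 0.14  0.72 -0.31  2.02  1.82  0.29 -0.34]
1 [639.91   6.72 158.9 ] [ 0.03  0.72 -0.27  2.07  1.99  0.31 -0.59]
-1 [611.01  -8.53 202.73] [-0.12  0.61  0.01  2.13  2.3   0.12  2.22]
-1 [593.64  -6.82 140.78] [ 0.33  0.82 -0.74  2.2   1.98  0.67  2.62]
-1 [656.6  -31.08 169.7 ] [-0.07  0.71  0.01  2.03  2.46  0.1   2.11]
-1 [639.91   6.72 158.9 ] [-0.15  0.72  0.01  2.08  2.5   0.17  2.  ]
top 63 232
scene 367 308
```

View pics/c2.png

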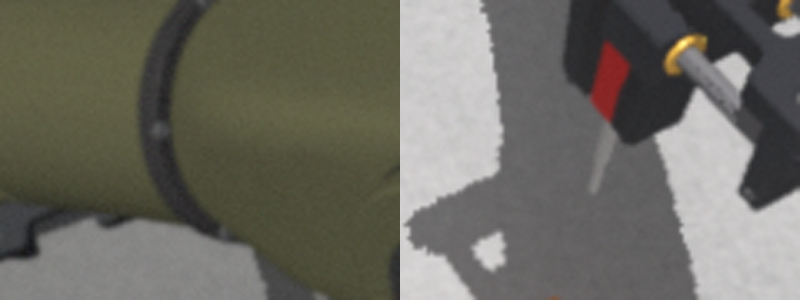

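```bash
cat >> h.py <<'E'
q=np.array([650.5,-12.4,np.radians(-5.6)])
L=54.5
off=np.zeros(3)  # correction, panel axes
def ori(q=q):
    R=panelR(q[2]);y=R.apply([0,1,0]);z=-R.apply([0,0,1]);return Ro.from_matrix(np.c_[np.cross(y,z),y,z]).as_quat()
def tcp(P):return panelP(q,np.array(P,float)+off+[0,0,L])
def tipnow():  # tip in panel coords
    s=r.read_state();t=s["position"]+Ro.from_quat(s["tcp_rot"]).apply([0,0,L])
    return panelR(q[2]).inv().apply(t-[q[0],q[1],110])-off
def go(P,v=60,c=None):
    h=r.move_linear(tcp(P),velocity=v,contact_N=c);s=r.read_state()
    print("go",P,"hit",h,"tip",np.round(tipnow(),2),"F",np.round(panelR(q[2]).inv().apply(s["ft_force"]),1),"gap",round(s["finger_gap"],2),"t",round(s["time"],1));return h
def shot(name,P,half=40,cams=("top","scene")):
    o=[]
    for n in cams:
        im,_=r.capture(n);cv2.imwrite(f"pics/{name}_{n}.png",im);u=proj(n,P)[0];x,y=int(u[0])-half,int(u[1])-half*3//4
        print(n,"crop",x,y,"scale",200/half);o.append(cv2.resize(im[y:y+half*3//2,x:x+2*half],(400,300),interpolation=cv2.INTER_CUBIC))
    cv2.imwrite(f"pics/{name}.png",np.hstack(o))
E
python3 - <<'E'
from h import *
print("exp tip px",proj("scene",[429.45,329.83,249.1-L]))
r.move_ptp([480,20,300],ori())
r.move_ptp(tcp([8.5,0,40]),ori())
print(tipnow(),r.read_state()["ft_force"])
print("tip px",proj("scene",panelP(q,[8.5,0,40])),"tab",proj("scene",panelP(q,[8.5,0,6.5])))
go([8.5,0,18])
print("tip px",proj("scene",panelP(q,[8.5,0,18])))
shot("a",panelP(q,[8.5,0,18]))
E
```

```text
exp tip px [[423.98357986 364.95894758]]
[ 7.84562446  1.68335133 40.14278105] [-0.17126383 -0.38771659 -0.00755636]
tip px [[246.70908568 234.26654348]] tab [[239.4075759  246.97139066]]
go [8.5, 0, 18] hit False tip [ 8.52  0.08 18.46] F [-0.5 -0.1  0.5] gap 13.4 t 10.5
tip px [[241.87640921 242.67298535]]
top crop 277 145 scale 5.0
scene crop 201 212 scale 5.0
```

View pics/a.png

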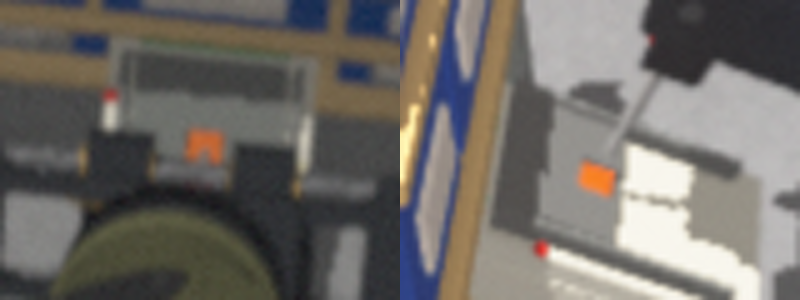

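The scene view has the tip at about (242.6,241.6) and the tab at (240,247), both within a pixel or so of prediction. I'll press now.

```bash
python3 - <<'E'
from h import *
go([8.5,0,9],40)
go([8.5,0,4],8,1.8)
go([8.5,0,-1],6,5)
E
```

```text
go [8.5, 0, 9] hit False tip [ 8.21 -0.01  8.67] F [-0.5 -0.8  0.2] gap 13.18 t 11.0
go [8.5, 0, 4] hit True tip [8.38 0.02 5.55] F [ 1.2 -0.7  1.9] gap 13.68 t 11.4
go [8.5, 0, -1] hit True tip [8.1  0.03 0.82] F [ 0.8 -0.1  6.5] gap 13.5 t 12.2
```

```bash
python3 - <<'E'
from h import *
go([-8,0,0.4],20,12)
go([-38,0,0.4],30,9)
E
```

```text
go [-8, 0, 0.4] hit False tip [-8.19  0.08  0.71] F [0.2 0.3 8.5] gap 13.46 t 13.2
go [-38, 0, 0.4] hit False tip [-36.6    0.11   0.69] F [2.7 0.9 7.8] gap 13.62 t 14.3
```

```bash
python3 - <<'E'
from h import *
go([-42,0,0.4],15,6)
t=tipnow()
go([t[0]+2.5,0,0.4],15)
go([t[0]+2.5,0,25],50)
go([-20,0,45],80)
r.move_linear(r.read_state()["position"]+[-130,0,60],velocity=150)
shot("b",panelP(q,[8.5,0,0]))
E
```

```text
go [-42, 0, 0.4] hit False tip [-37.64   0.08   0.65] F [6.1 1.2 6. ] gap 13.72 t 14.8
go [np.float64(-35.1370170841625), 0, 0.4] hit False tip [-36.83   0.09   0.66] F [-0.6 -0.3  6.9] gap 13.45 t 15.4
go [np.float64(-35.1370170841625), 0, 25] hit False tip [-34.88  -0.13  25.1 ] F [ 0.3 -0.2 -0.6] gap 13.46 t 16.0
go [-20, 0, 45] hit False tip [-2.014e+01 -3.000e-02  4.488e+01] F [-1.3 -0.6 -0.4] gap 13.5 t 16.5
top crop 277 143 scale 5.0
scene crop 198 219 scale 5.0
```

View pics/b.png

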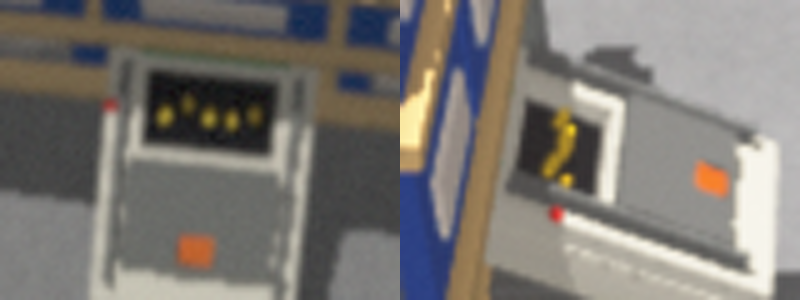

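The cover is fully open and the nibs are visible. From left to right in the top crop they sit at (165,116), (188,104), (209,118), (232,121) and (255,114), so several are part-way. I'll refit with the new points, then set the switches.

```bash
python3 - <<'E'
from h import *
np.set_printoptions(precision=2,suppress=True)
PP=[(-31.5,0,6.5),(24,40,0)]
T=("top",PP+[(41,27,0),(41,-27,0),(7,-27,0),(7,27,0)],cr(277,143,[(196,251),(110,104),(145,70),(280,80),(272,157),(142,147)]))
S=("scene",PP,cr(198,219,[(312,178),(156,214)]))
T0=("top",[(8.5,0,6.5),(24,40,0)],cr(280,152,[(190,111),(95,60)]));S0=("scene",[(8.5,0,6.5),(24,40,0)],cr(205,225,[(177,114),(121,184)]))
for o in([T,S,T0,S0],[T,T0],[S,S0]):
    x,res=fit(panelP,o,[650,-12,-.1]);print(x*[1,1,57.3],res.ravel())
E
```

```text
[651.2  -12.78  -4.68] [ 0.24  0.22  0.08  0.74  0.06 -0.13 -0.32  0.17 -0.15  1.14 -0.55  0.84
 -0.94 -0.28 -0.69  0.06 -0.04  0.18  0.08  0.54 -0.98 -0.5  -0.69  0.06]
[652.12 -12.87  -4.87] [ 0.23 -0.23  0.17  0.24  0.17 -0.61 -0.22 -0.22 -0.1   0.75 -0.48  0.36
  0.01 -0.26  0.17  0.04]
[649.42 -12.05  -5.58] [ 0.03  0.07 -0.01  0.12  0.   -0.36 -0.01  0.12]
```

```bash
sed -i 's/^off=.*/off=np.array([-.8,0,-.8])/' h.py; cat >> h.py <<'E'
def sw(n,on):
    y=27-9*n; x0,x1=(12,29) if on else (36,15)
    go([x0,y,12],80)
    if go([x0,y,-5.5],30,4): print("BLOCKED");go([x0,y,12]);return False
    go([x1,y,-5.5],20,6)
    t=tipnow(); d=-3 if on else 3
    go([t[0]+d,y,-5.5],30); go([t[0]+d,y,12],60)
    return True
E
python3 - <<'E'
from h import *
r.move_linear(tcp([0,0,45]),velocity=150)
sw(1,True)
E
```

```text
go [12, 18, 12] hit False tip [11.56 18.11 11.73] F [-1.   0.   0.1] gap 13.11 t 19.5
go [12, 18, -5.5] hit False tip [11.85 18.05 -5.55] F [ 0.3 -0.5 -0.9] gap 13.82 t 20.2
go [29, 18, -5.5] hit True tip [24.44 17.82 -5.84] F [ 0.9  0.1 -0.3] gap 13.5 t 21.0
go [np.float64(21.444834326399526), 18, -5.5] hit False tip [20.85 18.06 -5.55] F [-0.6  0.3 -1.9] gap 13.33 t 21.2
go [np.float64(21.444834326399526), 18, 12] hit False tip [21.37 18.02 12.29] F [-1.6  0.6 -0.8] gap 13.72 t 21.7
```

Stop reached at 24.4 (24 expected), so I'll do the rest.

```bash
python3 - <<'E'
from h import *
for n,o in((3,True),(4,True),(2,False),(5,False)):
    if not sw(n,o):break
go([10,0,45],80)
r.move_linear(r.read_state()["position"]+[-130,0,60],velocity=150)
shot("c",panelP(q,[8.5,0,0]))
E
```

```text
go [12, 0, 12] hit False tip [11.43 -0.09 11.74] F [ 0.3 -0.4 -0.8] gap 13.21 t 22.1
go [12, 0, -5.5] hit False tip [11.48  0.04 -5.55] F [-0.8 -0.1 -0.6] gap 13.43 t 22.8
go [29, 0, -5.5] hit True tip [24.33 -0.12 -5.84] F [-0.6  0.1 -1.1] gap 13.62 t 23.6
go [np.float64(21.333884209805156), 0, -5.5] hit False tip [20.41  0.03 -5.57] F [-0.4  0.   0.3] gap 13.27 t 23.9
go [np.float64(21.333884209805156), 0, 12] hit False tip [20.92  0.07 12.27] F [-0.6  0.3 -0.2] gap 13.57 t 24.3
go [12, -9, 12] hit False tip [10.82 -9.42 11.69] F [-0.9  0.4 -0.6] gap 13.64 t 24.6
go [12, -9, -5.5] hit False tip [11.11 -8.97 -5.54] F [-0.9 -0.1 -1. ] gap 13.8 t 25.3
go [29, -9, -5.5] hit True tip [24.24 -9.14 -5.82] F [-0.4 -0.2 -1.3] gap 13.51 t 26.1
go [np.float64(21.243491414572155), -9, -5.5] hit False tip [19.95 -8.98 -5.58] F [ 0.1  0.1 -0.2] gap 13.55 t 26.4
go [np.float64(21.243491414572155), -9, 12] hit False tip [20.44 -8.97 12.23] F [-0.2  0.1 -1. ] gap 13.24 t 26.8
go [36, 9, 12] hit False tip [34.45  8.82 11.75] F [-0.8  1.   0. ] gap 13.86 t 27.3
go [36, 9, -5.5] hit False tip [34.76  
[... 302 characters left out ...]
 [25.52  8.96 12.11] F [ 0.5  0.6 -1.4] gap 13.21 t 29.4
go [36, -18, 12] hit False tip [ 34.66 -17.7   11.82] F [0.1 0.2 0.2] gap 13.64 t 29.9
go [36, -18, -5.5] hit False tip [ 34.94 -18.09  -5.52] F [-0.8 -0.  -0.7] gap 13.54 t 30.7
go [15, -18, -5.5] hit True tip [ 23.48 -18.18  -5.54] F [1.6 0.3 0.3] gap 13.54 t 31.4
go [np.float64(26.47694622971325), -18, -5.5] hit False tip [ 24.96 -18.14  -5.57] F [-0.2  0.6  0.3] gap 13.76 t 31.6
go [np.float64(26.47694622971325), -18, 12] hit False tip [ 25.55 -18.11  12.13] F [-1.1 -0.4 -1. ] gap 13.69 t 32.1
go [10, 0, 45] hit False tip [ 9.43 -0.17 45.2 ] F [-0.4 -0.3  0.3] gap 13.35 t 32.7
top crop 277 143 scale 5.0
scene crop 198 219 scale 5.0
```

View pics/c.png

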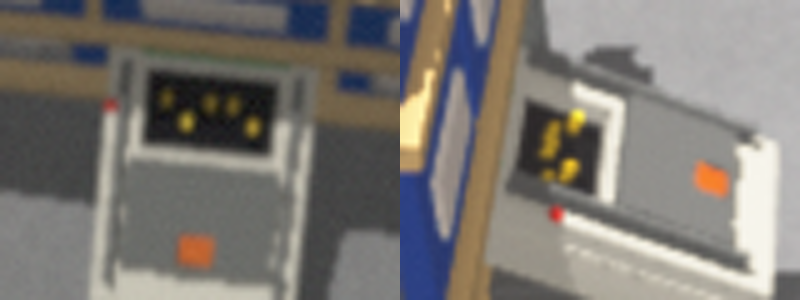

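All five nibs are at their stops: 1, 3 and 4 on (crop y about 100), 2 and 5 off (about 122 and 127). Stop readings were 24.2–24.4 on and 23.5–23.6 off, against 24 expected. Now the bin.

```bash
python3 - <<'E'
from h import *
a=np.radians(30);z=np.array([np.sin(a),0,-np.cos(a)]);y=np.array([0,1.,0]);o=Ro.from_matrix(np.c_[np.cross(y,z),y,z]).as_quat()
tip=np.array([434+50,-300,10.]);P=tip-L*z
r.move_ptp([420,-60,300],o)
r.move_ptp(P+[0,0,150],o)
r.move_linear(P+[0,0,25],velocity=150)
print(r.move_linear(P,velocity=40,contact_N=4),r.read_state()["position"]-P)
r.grip(42)
r.sleep(.3)
c=r.read_state()["position"]
r.move_linear(c-120*z,velocity=150)
r.move_linear(c-120*z+[-40,0,120],velocity=200)
r.sleep(.5)
s=r.read_state();print(s["time"],s["finger_gap"],s["position"])
t,_=r.capture("top");e,_=r.capture("scene");cv2.imwrite("pics/top9.png",t);cv2.imwrite("pics/scene9.png",e)
cv2.imwrite("pics/d.png",np.hstack([cv2.resize(t[40:340,240:540],(400,400)),cv2.resize(e[120:320,200:400],(400,400))]))
E
```

```text
False [ 0.04085864  0.10338976 -0.04745004]Traceback (most recent call last):
  File "<stdin>", line 12, in <module>
rig.Unreachable: the arm cannot follow that straight line within its joint ranges
```

```bash
python3 - <<'E'
from h import *
s=r.read_state();c=s["position"];z=Ro.from_quat(s["tcp_rot"]).apply([0,0,1])
for d in(100,80,60,45,30):
    try: r.move_linear(c-d*z,velocity=120);break
    except r.Unreachable: pass
print(d)
c=r.read_state()["position"]
for v in([0,0,150],[30,0,130],[50,0,100],[60,0,70]):
    try: r.move_linear(c+v,velocity=150);break
    except r.Unreachable: pass
print(v)
r.sleep(.4)
s=r.read_state();print(s["time"],s["finger_gap"],s["position"])
t,_=r.capture("top");e,_=r.capture("scene")
cv2.imwrite("pics/d.png",np.hstack([cv2.resize(t[40:340,240:540],(400,400)),cv2.resize(e[120:320,200:400],(400,400))]))
E
```

```text
80
[60, 0, 70]
40.2667 41.92275381038195 [ 357.14537215 -299.87306295  229.91889605]
```

View pics/d.png

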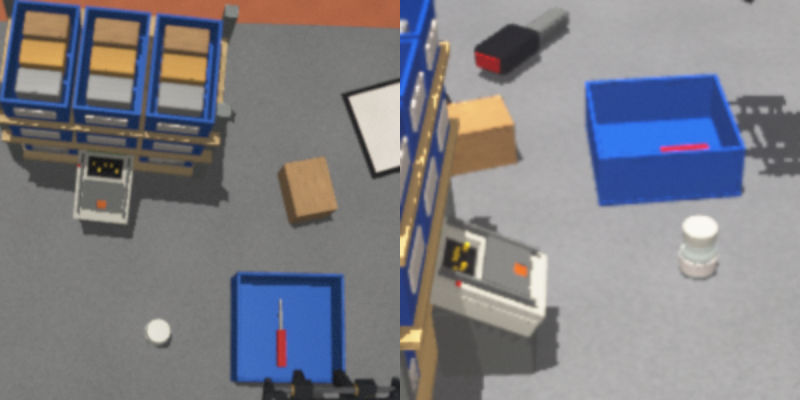

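The pointer lies flat on the bin floor at (282,335), the cover is open, the switches are set, the jar and carton are in place, and the gripper is clear.

```bash
python3 -c "
from rig import r
print(r.close_job())"
```

```text
the job is handed in; nothing more can be done
None
```

The job is handed in: the cover is fully open, the switches are set on, off, on, on, off at their stops, and the pointer is lying in the blue bin, all done in about 40 s of robot time.

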